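Mesh a dispersing tube with its drive and hold it pressed home

ROBOT

A 6-joint arm with a two-finger parallel gripper is mounted at the origin on a cart in front of the work surface, level with it; the furniture and walls round the work are solid. World frame = base frame: x ahead of the robot, y to its left, z up, the work surface at z = 0. Lengths are in mm, angles in rad, forces in N, time in s.
With the tool pointing down it reaches from about 325 to 775 mm from the base axis. Payload 5.5 kg.
Tool frame: the origin (TCP) lies midway between the tips of the shut fingers; the grasp point (between the pads) lies 19 mm behind it; z points along the fingers, x is the direction in which the jaws open and shut, and the axes are right-handed (so a half turn about z gives the same grasp; the last joint's range is limited). The gripper opens to 88 mm and grips with 3 to 60 N. Pads are 20 mm wide; open, the fingers measure 115 mm over their backs; the gripper's body (75 mm by 178 mm) begins 61 mm behind the grasp point.
Start: joints at [1.119, 0.091, 1.231, -0, 1.82, -0.057], TCP at [230.78, 553.857, 222.631] pointing down, gripper open.
Joint ranges: [-2.87, 2.87], [-0.86, 2.18], [0.17, 2.46], [-1.51, 4.65], [0.06, 2.69], [-2.65, 2.65]. Speed limits (rad/s): [2.57, 2.57, 3.01, 3.14, 3.14, 3.14].

INTERFACE

Orientations are given as a rotation vector (axis times angle).
In Python, from cell import ctrl gives the robot as it stands.
- The arm moves only by the tool apply_moves, never from a script. Its argument "deltas" is text: rows parted by semicolons, each of 7 numbers parted by spaces: the opening, from 0 (shut) to 1 (fully open), then the shift along the tool's x, y, z in mm, then the turn, a rotation vector about the tool's x, y, z in units of 5 degrees (1.0 is 5 degrees). A call has 1 to 12 rows; each row shifts and turns the commanded pose from where the row before left it, along the tool's axes as they then stand; what a row does not reach is not made up. A row lasts 1/12 s, in which the tool goes at most 41.7 mm and 7.16 degrees, less where a joint would pass 70% of its speed; a pose out of reach is approached as far as the arm can. A call with a gripper value outside its range is refused whole. The fingers move at their own pace and stop on an object; the grip force is fixed at half the most. Time passes only in rows, so rows that do not move let the fingers close. It gives the time, the measured TCP pose, the force and the opening at its end, in the units of the state.
- ctrl.observe(): the state, without advancing time (a new reading comes with each control period).
- ctrl.capture(name): name is "scene" or "top" or "wrist"; returns a dict with "image" (480x640x3 uint8, blue, green, red), "depth" (480x640 float32, mm along the optical axis (not along the pixel's ray), 0 where there is no reading), "fx", "fy", "cx", "cy" (pixels), "R" (3x3) and "t" (3): a world point X has camera coordinates R X + t. Camera axes: x right, y down, z forward; pixel columns grow to the right and rows downward; lengths in mm; the calibration is good to about 2 mm. A picture is of the moment at which its call begins.
- ctrl.sign_off(): hands the job in, once; it reports no verdict.
The state is a dict: "clock": time; "qpos": joint angles; "joint_vel": joint speeds; "tau": joint torques, N m; "ee_pos": TCP position; "eef_rot": TCP orientation; "contact_force": force on the tool from outside, world axes, zero at the start; "wrist_torque": the same for the moment, N m; "grip_width": opening from 0.0 (shut) to 1.0 (fully open).
Only numpy, scipy, OpenCV 4.12 (cv2) and the standard library are available. Lean on these libraries where they do the work, as an engineer would, in place of code of your own. Each camera call takes 0.05 s, during which the arm holds its last target.

TASK

Pick up the white dispersing tube with the blue collar and bring it upright to the bench drive, turned so that the four yellow lugs at its foot drop into the four slots of the drive's socket. Push it fully home against the sprung red plunger, until the lugs rest on the socket's floor with their tops level with its metal rim, and keep it gripped and pressed there: finish while still holding it down. Leave the other things on the cart alone.

Things in the scene. Friction and masses are not known exactly. Their poses are not given: they have to be found in the camera images.
- tube_mid (a point): Centre of the loose, upright tube (96 mm tall, 90 g), on its axis, 48 mm above its underside; z up. From the underside: yellow foot 0-14 mm (core 32 mm across, four lugs 8 mm wide reaching 24 mm from the axis along this point's +x, -x, +y, -y), ribbed blue collar 37 mm across to 34 mm, plain white body 28 mm across to 90 mm (grip here), low dome. Any quarter turn fits alike.
- socket_floor (a point): Centre of the socket's floor, on its axis, 38 mm above the cart top; z up. Metal rim 14 mm above the floor. Bore 35 mm across; four slots 11 mm wide, open beyond 28 mm from the axis, along this point's +x, -x, +y, -y (black floor shows in them). The tube's underside meets this floor when home. The socket is on a stiff shaft that turns only under about 0.3 N m.
- drive: Bench drive, fixed to the cart: white box 124 x 104 (its x, y) x 36 mm, origin at its underside's centre. The socket stands in the middle of its top inside a grey guard ring 68 mm across, whose top is 50 mm above the cart top (the socket's metal rim: 52 mm). The socket's turn differs from the box's.
- plunger (a joint): Red sprung disc, 24 mm across, in the middle of the socket. 0 = up, its top 6 mm above the socket floor; grows as it is pressed (m): 0.006 = level with the floor, which is where the tube is home. The spring takes about 4 N to start and 8 N at the floor, and throws the tube up again if it is let go.
- pot: Bystander: specimen pot with a yellow lid, 50 mm across, 55 mm tall, origin at its underside.
- bench_timer: Bystander: flat bench timer, 62 x 64 x 19 mm, origin at its underside.
- tape_roll: Bystander: blue roll of tape lying flat, about 60 mm across, 20 mm tall, origin at its underside.
- marker: Bystander: black-capped marker pen lying in front, 132 mm long, 14 mm thick, along its y axis; origin at its underside.
There are look-alikes about, which are no part of the job. Leave any green look-alike of the part that bears tube_mid alone.

How it is judged (in metres and radians):
On the way, in this order (a step that is already met when the one before it is completed fails the run):
1. the tube is lifted clear of the cart top in the gripper (height (world z) of tube_mid above 0.068 m and contact force between the fingers and tube above 1 N), for 0.1 s.
2. the lugs have dropped into the slots (z of tube_mid in the frame of socket_floor below 0.0575 m and horizontal distance between tube_mid and socket_floor below 0.004 m), for 0.05 s.
At the end, for the whole second after the job is handed in: For the last second the tube stands upright (0.09 rad) in the socket, on its axis (4 mm), lugs in line with the slots (0.2 rad), underside within 1.8 mm of the floor, plunger pressed at least 4.2 mm, tube still gripped (over 3 N), the arm itself not leaning on the drive (z of tube_mid in the frame of socket_floor below 0.0498 m and horizontal distance between tube_mid and socket_floor below 0.004 m and angle between tube_mid's own z axis and vertical below 0.09 rad and (angle between the x axis of tube_mid and the x axis of socket_floor, either way round below 0.2 rad or angle between the x axis of tube_mid and the y axis of socket_floor, either way round below 0.2 rad) and value of joint plunger above 0.0042 m and contact force between the fingers and tube above 3 N and contact force between the arm and drive below 0.5 N); the arm keeps its last pose, push and grip.
It fails at once if the specimen pot is shifted by more than 3 cm (distance of pot from where it was at the start of the episode above 0.03 m).
It fails at once if the bench timer is shifted by more than 3 cm (distance of bench_timer from where it was at the start of the episode above 0.03 m).
It fails at once if the tape roll is shifted by more than 3 cm (distance of tape_roll from where it was at the start of the episode above 0.03 m).
It fails at once if the marker is shifted by more than 3 cm (distance of marker from where it was at the start of the episode above 0.03 m).
It also fails if it takes over 38 s, if anything falls off the work surface, if the arm or the gripper's body presses on something with over 40 N, if the wrist force passes 120 N, or if a joint passes its speed limit or range.

## Working session

There is one attempt and no reset: what is moved stays moved. The work goes in short steps, Python scripts to look and compute and a tool call to move; the robot and the scene stay as the last step left them, time stands still between calls to the robot, and variables do not carry over. Pictures are saved under pics/ and viewed, and the job is handed in when it is done.

Besides the shell and the picture viewer there is one more tool, called as name(argument=value, ...) on one line, values as JSON. apply_moves: Moves the arm, as the interface text tells. Its arguments: {"type":"object","properties":{"deltas":{"type":"string"}},"required":["deltas"]}

```bash
mkdir -p pics; ls; python3 - <<'E'
from cell import ctrl
import cv2,pickle
o=ctrl.observe();print(o)
for n in("scene","top","wrist"):
    c=ctrl.capture(n);cv2.imwrite(f"pics/{n}0.png",c["image"]);pickle.dump(c,open(f"{n}0.pkl","wb"))
    print(n,c["fx"],c["cx"],c["R"],c["t"])
E
```

```text
pics
{'clock': 0.0, 'qpos': array([ 1.11932630e+00,  9.18448739e-02,  1.23190262e+00, -2.06530614e-05,
        1.81982992e+00, -5.66817525e-02]), 'joint_vel': array([ 0.00084522, -0.0007081 , -0.0003229 ,  0.00091237, -0.00140128,
        0.00082659]), 'tau': array([ 4.34958756e-04, -4.46445000e+01, -4.06447649e+01,  6.99001621e-02,
        2.89783574e-02, -1.29513678e-04]), 'ee_pos': array([230.62731931, 553.56233526, 221.5058314 ]), 'eef_rot': array([ 2.61311299,  1.74207112, -0.00267105]), 'contact_force': array([-0.45101177, -0.26796088,  0.55871818]), 'wrist_torque': array([ 0.01247291,  0.03711046, -0.02695423]), 'grip_width': 1.0013328812747804}
scene 437.7246835783094 322.55856505680936 [[-4.65543438e-01 -8.85024963e-01 -3.50185722e-04]
 [-4.16567706e-01  2.19473246e-01 -8.82214736e-01]
 [ 7.80858920e-01 -4.10563405e-01 -4.70847148e-01]] [523.52588855 216.85536934 580.66027589]
top 545.4898547649973 314.7723682124113 [[ 2.17289732e-03 -9.99929993e-01 -1.16313436e-02]
 [-9.92189598e-01 -7.05117284e-04 -1.24736939e-01]
 [ 1.24720006e-01  1.18115387e-02 -9.92121670e-01]] [313.76793774 541.86274879 862.38044893]
wrist 336.12469313438805 318.3257964201921 [[ 0.3840547   0.92330791 -0.00211976]
 [ 0.88262873 -0.36645808  0.29440619]
 [ 0.27105076 -0.11493904 -0.95567803]] [-598.76364376  -35.41329074  391.58961532]
```

View pics/scene0.png

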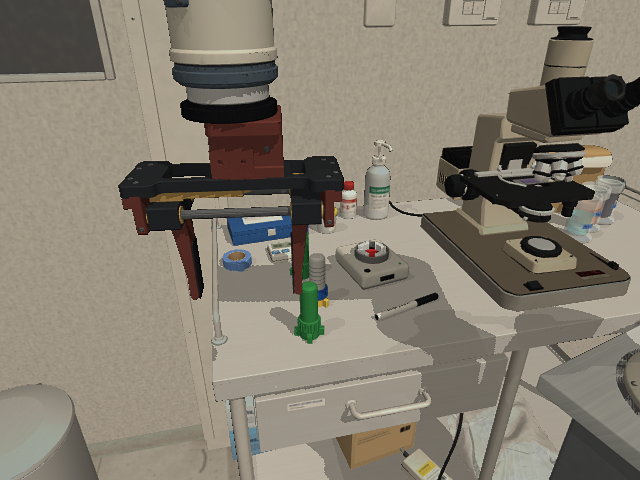

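View pics/top0.png

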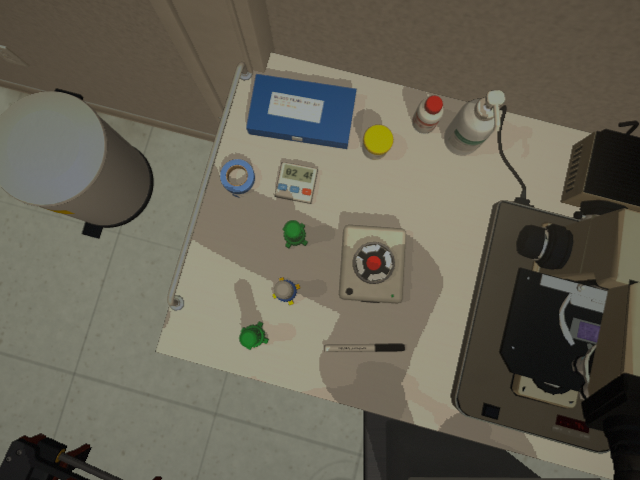

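View pics/wrist0.png

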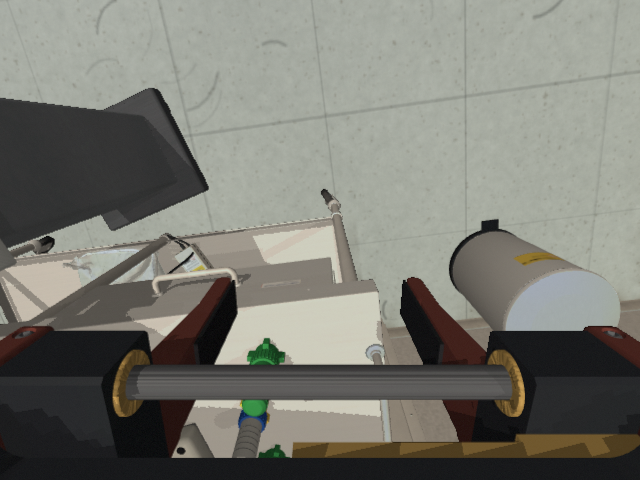

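```bash
cat > h.py <<'E'
import numpy as np,cv2
def ray(c,u,v,z):
    d=c["R"].T@np.array([(u-c["cx"])/c["fx"],(v-c["cy"])/c["fy"],1]);o=-c["R"].T@c["t"]
    return o+d*(z-o[2])/d[2]
def proj(c,X):
    p=c["R"]@np.asarray(X,float)+c["t"];return c["fx"]*p[0]/p[2]+c["cx"],c["fy"]*p[1]/p[2]+c["cy"]
def blobs(m,mn=3):
    n,l,s,ce=cv2.connectedComponentsWithStats(m.astype(np.uint8));return [(s[i,4],ce[i].round(1)) for i in range(1,n) if s[i,4]>=mn]
E
python3 - <<'E'
import pickle,cv2,numpy as np
from h import *
c=pickle.load(open("top0.pkl","rb"));im=c["image"]
a=cv2.resize(im[255:320,250:320],None,fx=8,fy=8,interpolation=0)
b=cv2.resize(im[220:305,335:410],None,fx=7,fy=7,interpolation=0)
cv2.imwrite("pics/za.png",a);cv2.imwrite("pics/zb.png",b)
hsv=cv2.cvtColor(im,cv2.COLOR_BGR2HSV);H,S,V=cv2.split(hsv)
roi=np.zeros(H.shape,bool);roi[260:320,255:320]=1
y=roi&(H>15)&(H<35)&(S>130);print("yel",blobs(y))
for n,ce in blobs(y): print(ray(c,*ce,12))
bl=roi&(H>100)&(H<130)&(S>100);print(blobs(bl))
roi[:]=0;roi[220:305,335:410]=1
r=roi&((H<8)|(H>172))&(S>150);print("red",blobs(r))
for n,ce in blobs(r,20):print(ray(c,*ce,44))
# white body depth points
v,u=np.mgrid[262:312,262:312];d=c["depth"][v,u]
P=np.stack([(u-c["cx"])/c["fx"]*d,(v-c["cy"])/c["fy"]*d,d],-1).reshape(-1,3)
W=(P-c["t"])@c["R"]
for lo,hi in((85,100),(60,85),(25,40)):
    m=(W[:,2]>lo)&(W[:,2]<hi);print(lo,m.sum(),W[m].mean(0) if m.any() else 0,W[m].min(0),W[m].max(0))
E
```

```text
yel [(np.int32(13), array([281.1, 278.6])), (np.int32(20), array([297.3, 286. ])), (np.int32(11), array([273.8, 295.5])), (np.int32(19), array([290.5, 302.3]))]
[475.25545733 371.11520272  12.        ]
[462.94207015 343.87907405  12.        ]
[447.06355293 383.03460109  12.        ]
[435.8471645 355.0487767  12.       ]
[(np.int32(57), array([290.2, 293. ]))]
red [(np.int32(171), array([373.3, 262.5]))]
[499.92939922 219.54543161  44.        ]
85 265 [455.13028342 362.68711323  95.40443161] [441.76335644 349.9226153   85.13534742] [469.29123285 375.99419691  99.37849037]
60 15 [450.24622195 353.2464582   72.93172996] [441.92970998 349.46920195  63.34708529] [462.17578765 367.5329272   81.80069852]
25 100 [451.89404802 356.07037644  33.88053726] [437.76945642 345.04369886  25.55084751] [472.0216791  377.78878886  39.96404756]
```

View pics/za.png

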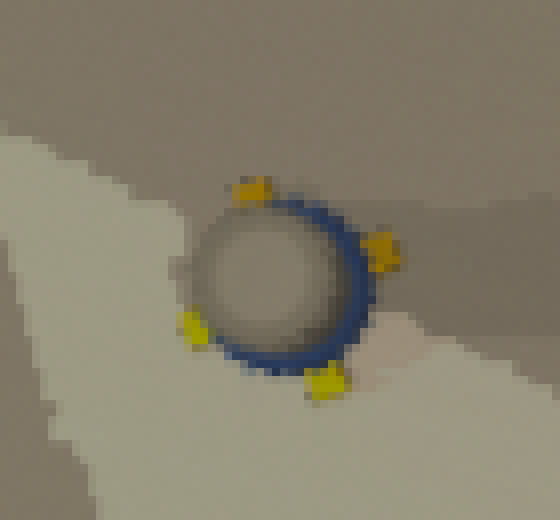

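View pics/zb.png

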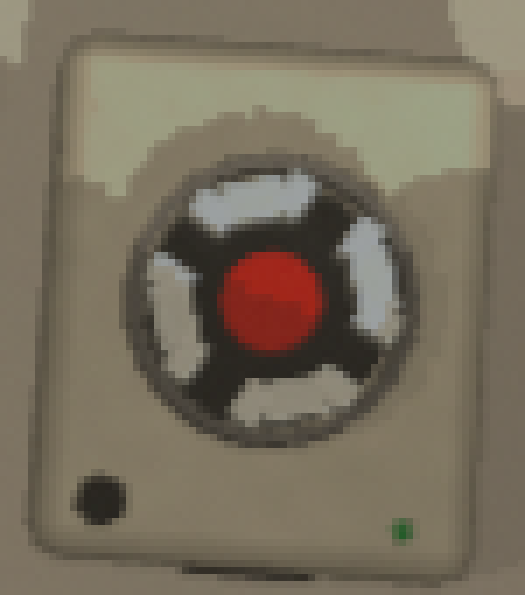

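```bash
python3 - <<'E'
import pickle,cv2,numpy as np
from h import *
from scipy.spatial.transform import Rotation as Ro
c=pickle.load(open("top0.pkl","rb"));im=c["image"]
hsv=cv2.cvtColor(im,cv2.COLOR_BGR2HSV);H,S,V=cv2.split(hsv)
u0,v0=373.5,262.5
vv,uu=np.mgrid[0:480,0:640];r=np.hypot(uu-u0,vv-v0)
# polar profile of darkness at z=48, several radii
ctr=np.array([500,219.5])
for rad in (20,21,22,23):
    a=np.radians(np.arange(0,360,2));val=[]
    for t in a:
        p=proj(c,[ctr[0]+rad*np.cos(t),ctr[1]+rad*np.sin(t),52]);val.append(cv2.getRectSubPix(im,(1,1),p).mean())
    val=np.array(val);ph=np.sum(val*np.exp(4j*a));print(rad,"slot angle",(np.degrees(np.angle(-ph))/4)%90,abs(ph)/len(a)); 
g=cv2.cvtColor(im,cv2.COLOR_BGR2GRAY)
m=(r<19)&(S<70)&(V>95);print(blobs(m,15))
L=[ray(c,*ce,52)[:2] for n,ce in blobs(m,15)];print(L,np.mean(L,0))
if len(L)==4: print([ (np.degrees(np.arctan2(*(l-np.mean(L,0))[::-1]))+45)%90 for l in L])
gr=(H>50)&(H<75)&(S>120)
for n,ce in blobs(gr,60):print("green",n,ce,ray(c,*ce,60))
# guard ring / plunger ellipse
red=(r<19)&((H<8)|(H>172))&(S>150)
cn=max(cv2.findContours(red.astype(np.uint8),0,1)[0],key=len);print(cv2.minEnclosingCircle(cn),ray(c,*cv2.minEnclosingCircle(cn)[0],44))
print(Ro.from_rotvec([2.61311299,1.74207112,-0.00267105]).as_matrix().round(3))
d=c["depth"];
for dv,du in((0,0),(-14,0),(-28,20)):
  print(d[262+dv,374+du])
E
```

```text
20 slot angle 55.27218835995239 25.332038110326614
21 slot angle 55.58108154479486 27.242720112159375
22 slot angle 55.810574753742465 26.76164063553508
23 slot angle 55.77258401884862 26.03466193007351
[(np.int32(112), array([370.7, 248.2])), (np.int32(108), array([387.8, 259.6])), (np.int32(98), array([359.5, 264.7])), (np.int32(105), array([376.9, 276.3]))]
[array([522.36682208, 224.23452427]), array([503.98616676, 197.00068376]), array([495.72417683, 242.47188459]), array([477.16835111, 214.80439875])] [499.8113792  219.62787284]
[np.float64(56.5431552415426), np.float64(55.453690103435974), np.float64(55.14390779585892), np.float64(57.025539004133606)]
green 396 [293.9 232.7] [546.40266443 347.76640834  60.        ]
green 451 [252.1 336.2] [382.58896586 412.21320206  60.        ]
((373.3999938964844, 262.3999938964844), 7.424387454986572) [500.09195914 219.38181598  44.        ]
[[ 0.385  0.923 -0.001]
 [ 0.923 -0.385 -0.002]
 [-0.002 -0.    -1.   ]]
883.0594
877.3905
895.1204
```

apply_moves(deltas="1 -9 28 0 0 0 0;1 -9 28 0 0 0 0;1 -9 28 0 0 0 0;1 -9 28 0 0 0 0;1 -9 28 0 0 0 0;1 -9 28 0 0 0 0;1 -9 28 0 0 0 0;1 -9 28 0 0 0 0;1 -9 28 0 0 0 0;1 -9 28 0 0 0 0;1 0 0 0 0 0 0;1 0 0 0 0 0 0")

```text
clock: 1.15
ee_pos: [455.4, 362.0, 222.0]
eef_rot: [-2.616, -1.739, 0.002]
contact_force: [-0.9, -0.1, -0.2]
grip_width: 1.002
```

```bash
python3 - <<'E'
from cell import ctrl
import cv2,pickle
for n in("scene","wrist"):
    c=ctrl.capture(n);cv2.imwrite(f"pics/{n}1.png",c["image"]);pickle.dump(c,open(f"{n}1.pkl","wb"))
E
```

```text
(no output)
```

View pics/wrist1.png

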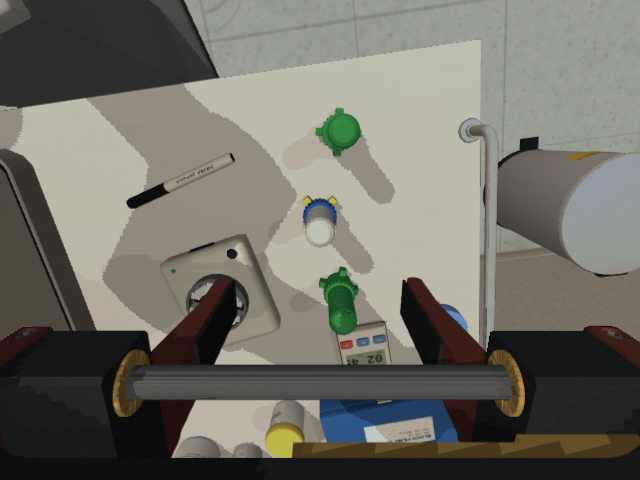

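View pics/scene1.png

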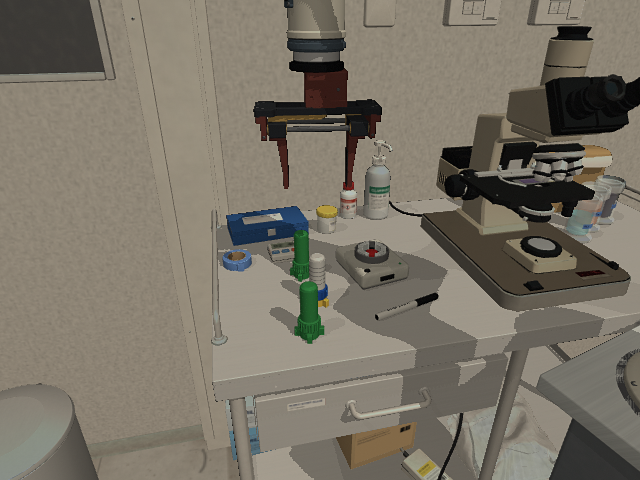

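```bash
python3 - <<'E'
import pickle,cv2,numpy as np
from h import *
for n in ("wrist1","scene1"):
    c=pickle.load(open(n+".pkl","rb"));im=c["image"].copy()
    for X,col in (((455.3,363,95),(0,0,255)),((455.3,363,0),(255,0,255)),((500,219.6,52),(0,255,0))):
        u,v=proj(c,X);print(n,u,v);cv2.circle(im,(int(u),int(v)),1,col,-1)
    for k in range(4):
        t=np.radians(22.1+90*k);u,v=proj(c,(455.3+24*np.cos(t),363+24*np.sin(t),14));cv2.circle(im,(int(u),int(v)),1,(0,0,255),-1)
    u,v=map(int,proj(c,(455.3,363,50)));cr=im[v-50:v+50,u-50:u+50]
    cv2.imwrite(f"pics/o{n}.png",cv2.resize(cr,None,fx=5,fy=5,interpolation=0))
E
cd pics; python3 -c "
import cv2,numpy as np
cv2.imwrite('o.png',cv2.resize(np.hstack([cv2.imread('owrist1.png'),cv2.imread('oscene1.png')]),(800,400)))"
```

```text
wrist1 319.43898321439855 233.26794269988753
wrist1 319.252469295546 210.93002760281615
wrist1 214.6677766443841 306.8793901063749
scene1 316.81985458889756 256.1274617272393
scene1 317.1644611474985 301.9610885168304
scene1 371.82012628221054 248.10427977962416
```

View pics/o.png

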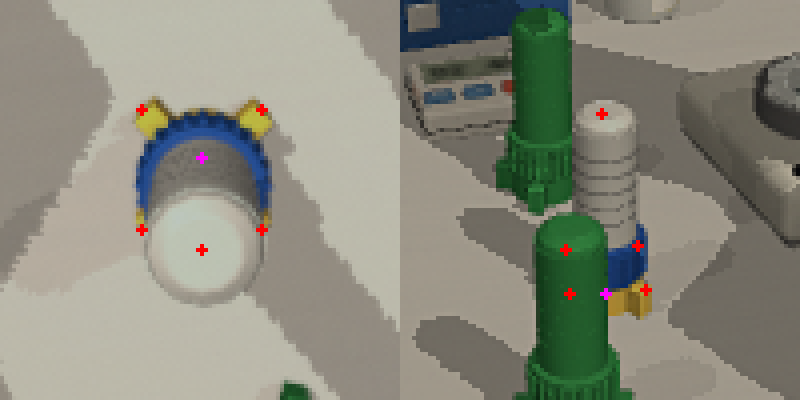

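apply_moves(deltas="1 1 0 25 0 0 0;1 0 0 25 0 0 0;1 0 0 25 0 0 0;1 0 0 25 0 0 0;1 0 0 25 0 0 0;1 0 0 20 0 0 0;1 0 0 20 0 0 0;1 0 0 15 0 0 0;1 0 0 0 0 0 0;1 0 0 0 0 0 0")

```text
clock: 2.08
ee_pos: [453.6, 364.6, 42.0]
eef_rot: [-2.612, -1.745, 0.003]
contact_force: [1.0, 0.8, 0.3]
grip_width: 1.002
```

apply_moves(deltas="1 0 2 0 0 0 0;1 0 0 0 0 0 0")

```text
clock: 2.25
ee_pos: [457.6, 364.1, 44.6]
eef_rot: [-2.613, -1.743, -0.005]
contact_force: [0.2, 0.1, -0.3]
grip_width: 1.006
```

```bash
python3 - <<'E'
from cell import ctrl
import cv2,pickle
from scipy.spatial.transform import Rotation as Ro
for i in range(2):
    o=ctrl.observe();print(o["ee_pos"],o["contact_force"]);print(Ro.from_rotvec(o["eef_rot"]).as_matrix().round(4))
c=ctrl.capture("wrist");cv2.imwrite("pics/wrist2.png",c["image"])
E
```

```text
[457.63332843 364.09202142  44.63235795] [ 0.17100923  0.09965316 -0.32075935]
[[ 0.3841  0.9233  0.0026]
 [ 0.9233 -0.3841  0.0017]
 [ 0.0026  0.0017 -1.    ]]
[457.63332843 364.09202142  44.63235795] [ 0.17100923  0.09965316 -0.32075935]
[[ 0.3841  0.9233  0.0026]
 [ 0.9233 -0.3841  0.0017]
 [ 0.0026  0.0017 -1.    ]]
```

View pics/wrist2.png

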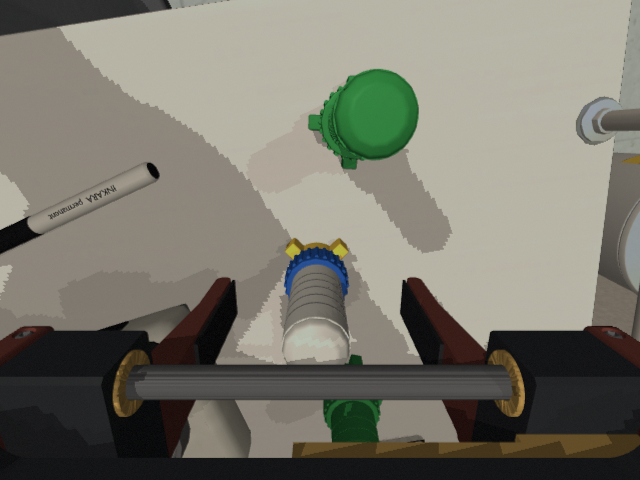

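apply_moves(deltas="0 0 0 0 0 0 0;0 0 0 0 0 0 0;0 0 0 0 0 0 0;0 0 0 0 0 0 0;0 0 0 0 0 0 0;0 0 0 0 0 0 0")

```text
clock: 2.8
ee_pos: [456.8, 363.2, 42.6]
eef_rot: [-2.614, -1.743, 0.0]
contact_force: [0.5, -0.5, -0.7]
grip_width: 0.581
```

apply_moves(deltas="0 0 0 0 0 0 0;0 0 0 0 0 0 0;0 0 0 0 0 0 0;0 0 0 0 0 0 0;0 0 0 0 0 0 0;0 0 0 0 0 0 0")

```text
clock: 3.3
ee_pos: [456.8, 363.2, 42.6]
eef_rot: [2.614, 1.743, -0.0]
contact_force: [-0.1, 0.3, -1.1]
grip_width: 0.313
```

apply_moves(deltas="0 0 0 0 0 0 0;0 0 0 0 0 0 0;0 0 0 -5 0 0 0;0 0 0 -10 0 0 0;0 0 0 -15 0 0 0;0 0 0 -15 0 0 0;0 0 0 -15 0 0 0;0 0 0 -15 0 0 0;0 0 0 -10 0 0 0;0 0 0 -5 0 0 0;0 0 0 0 0 0 0;0 0 0 0 0 0 0")

```text
clock: 4.3
ee_pos: [456.8, 363.2, 132.5]
eef_rot: [2.614, 1.743, -0.0]
contact_force: [0.7, 0.2, -1.2]
grip_width: 0.314
```

```bash
cat > snap.py <<'E'
import sys,cv2,pickle
from cell import ctrl
k=sys.argv[1]
for n in sys.argv[2:]:
    c=ctrl.capture(n);cv2.imwrite(f"pics/{n}{k}.png",c["image"]);pickle.dump(c,open(f"{n}{k}.pkl","wb"))
o=ctrl.observe();print(o["ee_pos"],o["contact_force"],o["qpos"])
E
python3 snap.py 3 wrist top scene
```

```text
[456.40860246 362.93219621 131.31227958] [ 0.76837743  0.29000625 -0.96730069] [ 6.13476912e-01  4.86392217e-02  1.43639397e+00 -2.52316809e-05
  1.65866405e+00 -5.62526722e-01]
```

View pics/wrist3.png

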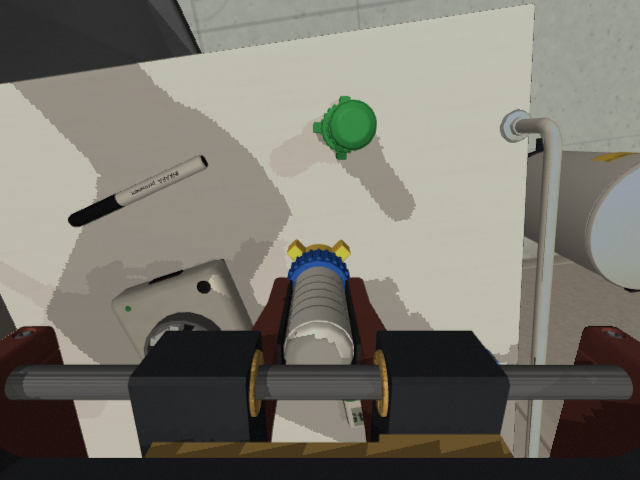

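View pics/scene3.png

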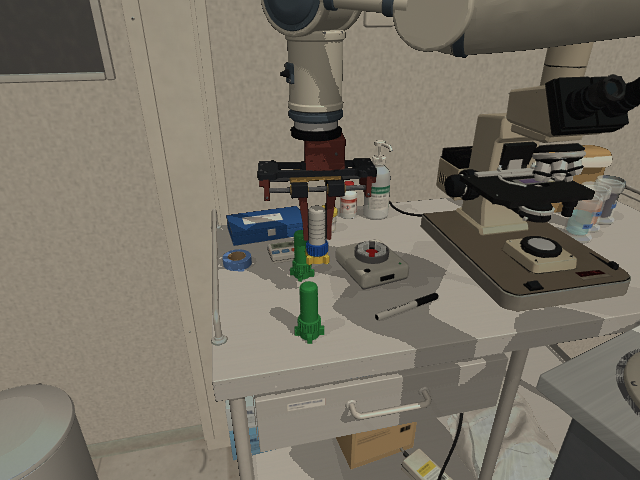

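apply_moves(deltas="0 -10 8 0 0 0 0;0 -20 16 0 0 0 0;0 -20 16 0 0 0 0;0 -20 16 0 0 0 0;0 -20 16 0 0 0 0;0 -16 15 0 0 0 0;0 -10 8 0 0 0 -0.76;0 0 0 0 0 0 -1.2;0 0 0 0 0 0 -1.2;0 0 0 0 0 0 -1.2;0 0 0 0 0 0 -1.2;0 0 0 0 0 0 -1.2")

```text
clock: 5.45
ee_pos: [499.8, 218.5, 132.0]
eef_rot: [-1.989, -2.432, 0.002]
contact_force: [0.8, -0.1, -1.0]
grip_width: 0.313
```

apply_moves(deltas="0 0 0 0 0 0 0;0 0 0 0 0 0 0;0 0 0 0 0 0 0")

```text
clock: 5.7
ee_pos: [499.8, 219.1, 132.3]
eef_rot: [-1.998, -2.424, 0.001]
contact_force: [0.3, -1.4, -0.8]
grip_width: 0.312
```

```bash
python3 snap.py 4 wrist top scene
```

```text
[499.91465195 219.46636618 132.55330057] [ 0.31723067 -0.04192228 -0.96559143] [ 3.51407620e-01 -5.34611418e-02  1.53613339e+00 -7.44668325e-05
  1.65903991e+00 -1.41301600e+00]
```

View pics/wrist4.png

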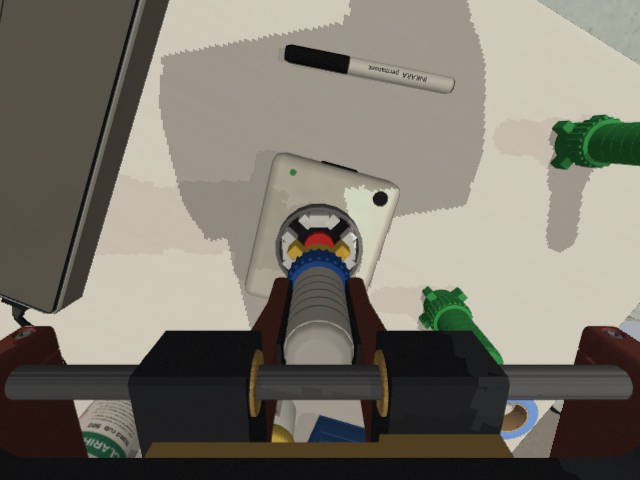

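View pics/scene4.png

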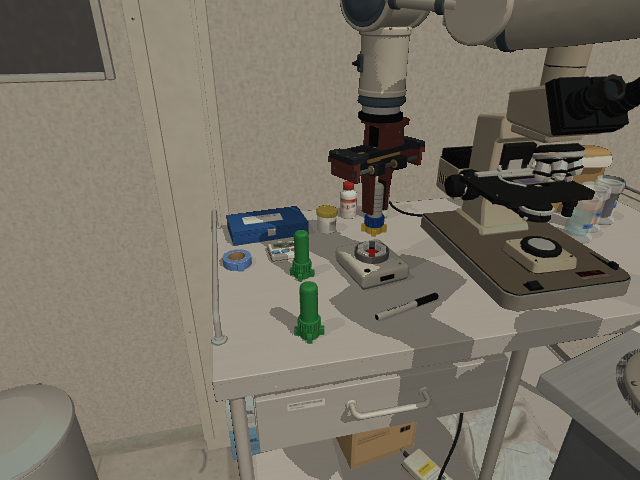

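View pics/top4.png

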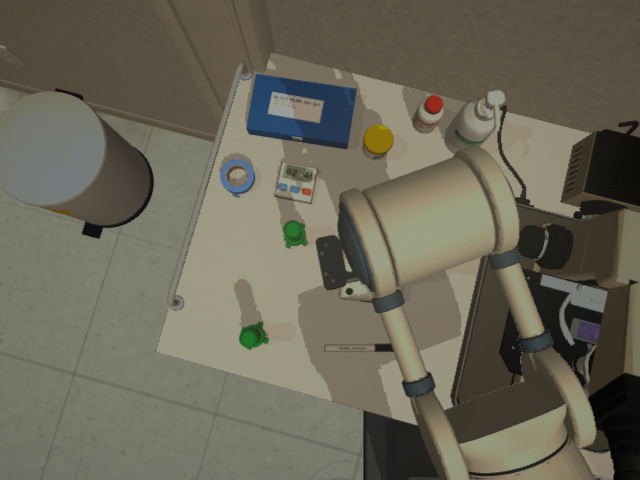

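```bash
cat > ov.py <<'E'
import sys,pickle,cv2,numpy as np
from h import *
k=sys.argv[1];cx,cy,zu,ang=map(float,sys.argv[2:6])
outs=[]
for n in ("wrist","scene"):
    c=pickle.load(open(n+k+".pkl","rb"));im=c["image"];hsv=cv2.cvtColor(im,cv2.COLOR_BGR2HSV);H,S,V=cv2.split(hsv)
    pts=[]
    for kk in range(4):
        t=np.radians(ang+90*kk);d=np.array([np.cos(t),np.sin(t)]);q=np.array([-d[1],d[0]])
        for w in(-4,4): pts.append((np.r_[np.array([cx,cy])+24*d+w*q,zu+14],(0,0,255)))
        t=np.radians(55.9+90*kk);d=np.array([np.cos(t),np.sin(t)]);q=np.array([-d[1],d[0]])
        for w in(-5.5,5.5): pts.append((np.r_[np.array([500,219.6])+26*d+w*q,52],(255,0,255)))
    pts.append((np.array([cx,cy,zu+96]),(0,255,255)))
    u,v=map(int,proj(c,(cx,cy,(zu+52)/2+10)));s=5;h=50
    if n=="wrist": v-=5
    u=max(h,min(639-h,u));v=max(h,min(479-h,v))
    cr=cv2.resize(im[v-h:v+h,u-h:u+h],None,fx=8,fy=8,interpolation=0)
    for X,col in pts:
        a,b=proj(c,X);cv2.circle(cr,(int((a-u+h+.5)*8),int((b-v+h+.5)*8)),3,col,-1)
    outs.append(cr)
    roi=np.zeros(H.shape,bool);roi[v-h:v+h,u-h:u+h]=1
    y=roi&(H>15)&(H<35)&(S>130)
    for m,ce in blobs(y,8):print(n,m,ce,ray(c,*ce,zu+14).round(1),ray(c,*ce,zu+10).round(1))
cv2.imwrite(f"pics/ov{k}.png",cv2.resize(np.hstack(outs),(800,400),interpolation=cv2.INTER_AREA))
E
python3 ov.py 4 499.9 219.3 89.8 55.9
```

```text
wrist 581 [318.  249.1] [482.4 215.4 103.8] [483.7 215.7  99.8]
scene 174 [328.4 211.1] [593.6 265.9 103.8] [601.5 261.6  99.8]
scene 179 [373.  229.4] [481.7 232.3 103.8] [488.3 227.6  99.8]
```

View pics/ov4.png

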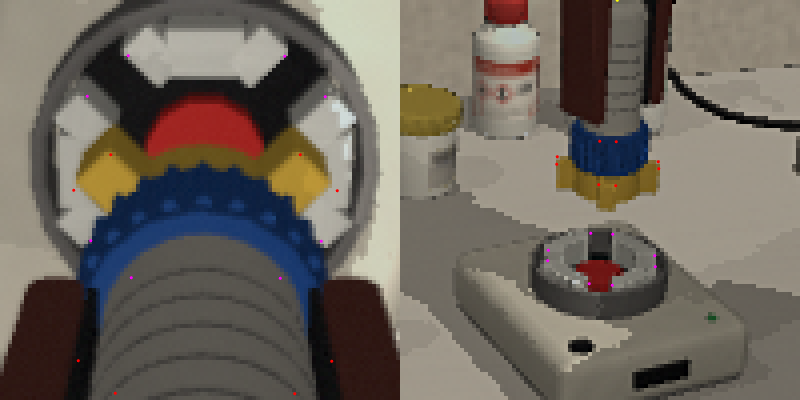

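apply_moves(deltas="0 0 0 10 0 0 0;0 0 0 10 0 0 0;0 0 0 8 0 0 0;0 0 0 4 0 0 0;0 0 0 1 0 0 0;0 0 0 0 0 0 0;0 0 0 0 0 0 0")

```text
clock: 6.43
ee_pos: [500.0, 219.7, 99.8]
eef_rot: [1.994, 2.427, 0.0]
contact_force: [0.1, 0.4, -0.8]
grip_width: 0.317
```

```bash
python3 snap.py 5 wrist scene; python3 ov.py 5 499.9 219.3 56.8 55.9
```

```text
[500.21676402 219.72131707 100.22019755] [-0.01505988  0.6583472  -0.48784009] [ 3.51627867e-01 -4.35749726e-02  1.58397634e+00 -3.04494441e-05
  1.60024083e+00 -1.41427055e+00]
wrist 623 [318.1 248.8] [482.5 215.9  70.8] [483.8 216.2  66.8]
scene 176 [328.5 211.1] [658.7 230.2  70.8] [666.6 225.9  66.8]
scene 166 [371.9 244.6] [483.3 231.6  70.8] [489.4 227.3  66.8]
```

View pics/ov5.png

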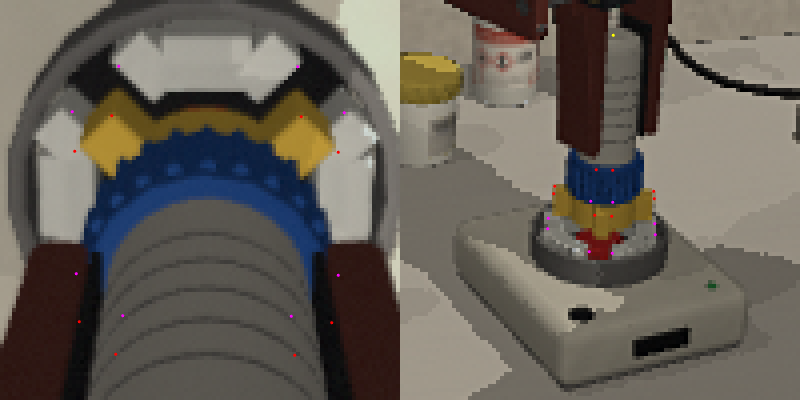

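apply_moves(deltas="0 0 0 2 0 0 0;0 0 0 2 0 0 0;0 0 0 1.5 0 0 0;0 0 0 1.5 0 0 0;0 0 0 0 0 0 0")

```text
clock: 6.95
ee_pos: [499.7, 219.6, 92.1]
eef_rot: [-1.994, -2.427, 0.001]
contact_force: [0.1, -0.5, -1.1]
grip_width: 0.314
```

apply_moves(deltas="0 0 0 1 0 0 0;0 0 0 1 0 0 0;0 0 0 0 0 0 0")

```text
clock: 7.2
ee_pos: [499.8, 219.6, 90.4]
eef_rot: [-1.994, -2.427, 0.0]
contact_force: [-0.9, -0.3, -1.3]
grip_width: 0.316
```

apply_moves(deltas="0 0 0 1 0 0 0;0 0 0 1 0 0 0;0 0 0 1 0 0 0;0 0 0 0 0 0 0")

```text
clock: 7.53
ee_pos: [499.8, 219.6, 87.3]
eef_rot: [-1.994, -2.427, 0.001]
contact_force: [1.0, -0.0, -1.8]
grip_width: 0.315
```

apply_moves(deltas="0 0 0 1 0 0 0;0 0 0 1 0 0 0;0 0 0 1 0 0 0;0 0 0 0 0 0 0")

```text
clock: 7.87
ee_pos: [500.1, 219.7, 85.2]
eef_rot: [1.994, 2.427, 0.001]
contact_force: [-1.2, -0.9, 4.4]
grip_width: 0.316
```

apply_moves(deltas="0 0 0 1 0 0 0;0 0 0 1 0 0 0;0 0 0 0 0 0 0;0 0 0 0 0 0 0")

```text
clock: 8.2
ee_pos: [500.1, 219.7, 83.0]
eef_rot: [1.994, 2.427, 0.001]
contact_force: [-1.8, -1.1, 5.5]
grip_width: 0.314
```

apply_moves(deltas="0 0 0 1 0 0 0;0 0 0 1 0 0 0;0 0 0 0 0 0 0;0 0 0 0 0 0 0")

```text
clock: 8.53
ee_pos: [500.1, 219.7, 81.2]
eef_rot: [1.994, 2.427, 0.001]
contact_force: [-2.1, -1.0, 7.2]
grip_width: 0.317
```

apply_moves(deltas="0 0 0 1 0 0 0;0 0 0 1 0 0 0;0 0 0 0 0 0 0;0 0 0 0 0 0 0")

```text
clock: 8.87
ee_pos: [500.2, 219.7, 80.5]
eef_rot: [1.994, 2.427, 0.002]
contact_force: [-3.8, -2.4, 11.0]
grip_width: 0.317
```

apply_moves(deltas="0 0 0 1 0 0 0;0 0 0 0.5 0 0 0;0 0 0 0 0 0 0;0 0 0 0 0 0 0")

```text
clock: 9.2
ee_pos: [500.3, 219.7, 80.5]
eef_rot: [1.994, 2.426, 0.003]
contact_force: [-6.3, -2.8, 18.0]
grip_width: 0.311
```

```bash
python3 snap.py 6 wrist scene; python3 ov.py 6 500 219.6 38 55.9
```

```text
[500.27795503 219.72563307  80.45129338] [-7.70673922 -2.43760132 17.50464923] [ 3.51663698e-01 -3.61091699e-02  1.61203358e+00 -1.35105982e-04
  1.56336751e+00 -1.41426576e+00]
wrist 178 [293.6 250.8] [486.7 201.8  52. ] [488.1 201.8  48. ]
wrist 182 [342.8 250.8] [481.  230.7  52. ] [482.3 231.3  48. ]
scene 19 [369.9 198.8] [713.6  84.3  52. ] [721.7  78.8  48. ]
scene 187 [328.1 211.1] [696.2 210.8  52. ] [704.1 206.5  48. ]
scene 8 [361.6 248. ] [509.7 237.1  52. ] [515.8 233.   48. ]
scene 27 [371.1 254.1] [480.7 234.   52. ] [486.5 229.9  48. ]
```

View pics/ov6.png

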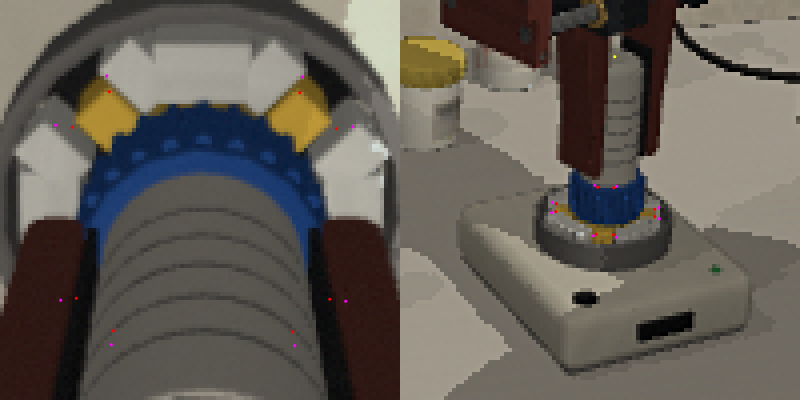

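apply_moves(deltas="0 0 0 0 0 0 0;0 0 0 0 0 0 0;0 0 0 0 0 0 0;0 0 0 0 0 0 0;0 0 0 0 0 0 0;0 0 0 0 0 0 0")

```text
clock: 9.8
ee_pos: [500.3, 219.7, 80.4]
eef_rot: [1.994, 2.426, 0.003]
contact_force: [-6.1, -3.5, 18.6]
grip_width: 0.313
```

```bash
python3 - <<'E'
from cell import ctrl
o=ctrl.observe();print(o["ee_pos"],o["contact_force"],o["eef_rot"],o["grip_width"])
print(ctrl.sign_off())
E
```

```text
[500.27257813 219.718477    80.41724709] [-6.10778355 -3.51123054 18.63271153] [1.99365083 2.42632325 0.00299209] 0.31288694293795444
the job is handed in; nothing more can be done
None
```

I gripped the white tube by its plain body, lifted it, turned it 33.8° and lowered it into the drive's socket. I pressed it until it bottomed out and handed the job in at 9.8 s, with the tube still gripped and held down. The hand-in gave no verdict.

- **Seating:** the TCP stopped at z = 80.4 mm; about 80.6 mm was expected with the tube home. The upward force rose from about 7 N to 18.6 N without further travel, so the lugs appear to be on the floor. The camera views show the visible lugs in their slots with their tops about level with the metal rim.
- **Position:** the gripper was within about 0.3 mm of the measured socket axis and pointing straight down. The grip opening of 0.313 (27.5 mm) fits the 28 mm tube body.
- **Loose ends:** single TCP readings were up to about 2 mm off early on. At the end there was also a steady sideways force of about 7 N, so the tube may be pressing slightly on the socket wall. I could not read the plunger travel directly; I inferred it from the height and force.
- **Other objects:** I did not touch any of the other things on the cart or the green look-alikes. None looked moved in the pictures taken along the way, but I did not measure their positions at the end.

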